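# Raise the counter barrier and slide the order through

### The arm

A 6-joint arm with a two-finger parallel gripper is mounted at the origin on the work surface. World frame = base frame: x ahead of the robot, y to its left, z up, the work surface at z = 0. Lengths are in m, angles in rad, forces in N, time in s.
With the tool pointing down it reaches from about 0.4 to 0.825 m from the base axis. Payload 7 kg.
Tool frame: the origin (TCP) lies at the very end of the fingers, on their centre line; the grasp point (between the pads) lies 19 mm behind it (arm.pinch_z is the z of the grasp point in the tool frame, in m); z points along the fingers, y is the direction in which the jaws open and shut (so a half turn about z gives the same grasp; the last joint's range is limited). The gripper opens to 88 mm and grips with 3 to 60 N. Pads are 19 mm wide; open, the fingers measure 130 mm over their backs; the gripper's body (78 mm by 193 mm) begins 47 mm behind the grasp point.
Start: joints at [1.466, 0.359, 0.012, 0, -1.224, -0.288], TCP at [0.258, 0.624, 0.227] pointing down, gripper open.
Joint ranges: [-3.07, 3.07], [-1.43, 2.12], [-1.02, 1.25], [-3.03, 1.67], [-3.05, -0], [-3.03, 3.03]. Speed limits (rad/s): [2.39, 2.39, 3.01, 3.14, 3.14, 3.14].

### API

Orientations are given as [roll, pitch, yaw] about the fixed x, y, z axes, in that order (R = Rz(yaw) Ry(pitch) Rx(roll)).
In Python, from station import arm gives the robot as it stands.
- The arm moves only by the tool drive_tool, never from a script. Its argument "targets" is a list of rows, each a list of 6 numbers: the shift along the world's x, y, z in units of 0.04 m (1.0 is 0.04 m), then the turn, a rotation vector about the world's x, y, z in units of 6 degrees (1.0 is 6 degrees). In form: [[x, y, z, wx, wy, wz], ...]. A call has 1 to 5 rows; each row shifts and turns the commanded pose from where the row before left it; what a row does not reach is not made up. A row lasts 1/8 s, in which the tool goes at most 62.5 mm and 10.7 degrees, less where a joint would pass 70% of its speed; a pose out of reach is approached as far as the arm can. A call with a number of a shift or a turn outside -1 to 1 is refused whole. A call with a gripper value outside its range is refused whole. "claw" is the opening, from 0 (shut) to 1 (fully open), set as the call begins (left out, the last holds). The fingers move at their own pace and stop on an object; "newtons" is the grip in N (left out, the last holds). Time passes only in rows, so rows that do not move let the fingers close. It gives the time, the measured TCP pose, the force and the opening at its end, in the units of the state.
- arm.get_state(): the state, without advancing time (a new reading comes with each control period).
- arm.grab_frame(name): name is "scene" or "top" or "wrist"; returns (picture, depth): 384x512x3 uint8, red, green, blue; 384x512 float32, m along the optical axis (not along the pixel's ray), 0 where there is no reading.
- arm.get_calibration(name): a dict with "mtx" (3x3 intrinsics, pixels), "dist_coeffs" ([k1, k2, p1, p2, k3] as OpenCV has them; the pictures are not rectified), "origin" and "rotation" of the camera in the world. Camera axes: x right, y up, looking along -z (the intrinsics and any distortion apply to the point x, -y, -z); pixel columns grow to the right and rows downward; lengths in m; the calibration is good to about 2 mm. A picture is of the moment at which its call begins: read the wrist's pose just before it. get_calibration takes no time and is no camera call; for the wrist camera it gives the pose at the moment of the call.
- arm.job_done(): hands the job in, once; it reports no verdict.
Trained networks look in the newest picture that a camera, given by its name, has taken for a name from the list of things; names that differ only in an ending like _2 or _b are one class to them, and where a whole thing is asked for, a point or a joint stands for the part that bears it (a point fixed in the world has none). Each returns a list of dicts, best first, with "score" (0 to 1); they miss things now and then, are a little off and sometimes report something else, mostly with a low value. They report only what shows in the picture. A call takes as long as a camera call.
- arm.search_frame(target, camera): "point" ([x, y, z] in m, in the coordinates of the camera as it stood for that picture, good to about 4 mm: the middle of the surface that is visible of it).
- arm.cut_out(target, camera): "pixels" (384x512 bool, what is visible of it).
- arm.landmark_of(target, camera): "point" ([x, y, z] in m, in the coordinates of the camera as it stood for that picture, good to about 4 mm: a listed point, or the origin of a listed thing).
The state is a dict: "t": time; "q": joint angles; "qd": joint speeds; "joint_efforts": joint torques, N m; "eef_pos": TCP position; "ee_rot": TCP orientation; "force": force on the tool from outside, world axes, zero at the start; "moment": the same for the moment, N m; "width": finger opening in m.
Only numpy, scipy, OpenCV 4.12 (cv2) and the standard library are available. Lean on these libraries where they do the work, as an engineer would, in place of code of your own. Each camera call takes 0.05 s, during which the arm holds its last target. There are 200 camera calls.

### The job

On the shop counter two hand-over lanes lie side by side, each closed by a counterweighted barrier bar; a grey order caddy waits in one of them. With the fingertips, push up the bar of the lane where the caddy waits, past its balance point, so that it stays raised by itself; then, without lifting or tipping the caddy, push it along the lane until all of it has passed the barrier line and it stands on the lane's far half. Leave the other lane's bar closed and the other things where they stand.

Things in the scene. Friction and masses are not known exactly. Their poses are not given: they have to be found in the camera images.
- lane_a_gate (a point): The lane in which the caddy waits (the left or the right one), sizes in mm. Floor 380 long, 6 thick, between kerbs 22 high with inner faces 152 apart; a stop strip 22 high closes its far end (inner face at x = +182). Point: centre of the lane on top of its floor, right under the bar (the barrier line). x along the lane away from the robot, y left, z up.
- bar_a_hinge (a point): Hinge of the bar of the caddy's lane, on the bar's centre line, lane y = +100, 120 above the counter. Bar: round aluminium tube 20 in diameter, from here 220 to the right (lane -y), with a steel counterweight 50 in diameter above the hinge. Hinge post, 143 high, on the far side of the bar. Raised, the bar stands over this point, leaning about 7 degrees outward (lane +y), in the upright plane across the lane.
- bar_a_tip (a point): Point on the same bar's centre line, 200 mm from the hinge, near the free end. When closed a thin rest post, 109 high above the counter, stands under it; between the two posts the bar's underside is free, 110 above the counter.
- bar_a (a joint): Angle of the bar of the caddy's lane (to be raised), rad: 0 = level, closed across the lane on its rest post; grows as the free end goes up; 1.7 = raised, leaning a little back beyond upright, against its stop. Balance point about 0.9: below it the bar falls shut, beyond it it swings up by itself and stays. Pushing it up takes 1 to 3 N at mid-bar.
- caddy_center (a point): Centre of the caddy's tray, half-way up: loose open grey tray 100 (x, along the lane) x 135 (y) x 45 mm high, 0.3 to 0.6 kg, on the lane floor on the robot's side, centre about 110 before the barrier line. Fixed in it: three brass couplings, 40 high, and at x = +22, y = +40 a white bottle, 36 wide, its top 124 above the tray's underside, so that the closed bar stops it.
- lane_b_gate (a point): The other lane, without the caddy: same make, sizes and axes. A loose jar stands on its far half and a loose brass collar on its near half, both to be left alone.
- bar_b_hinge (a point): Hinge of the other lane's bar, same make and layout as the first; to be left closed.
- bar_b (a joint): Angle of the bar of the other lane, rad: 0 = level, closed across the lane on its rest post; grows as the free end goes up; 1.7 = raised, leaning a little back beyond upright, against its stop. Balance point about 0.9: below it the bar falls shut, beyond it it swings up by itself and stays. Pushing it up takes 1 to 3 N at mid-bar. Starts and must stay at 0.
- jar: Bystander, leave alone: clear jar 60 in diameter, 75 high, on the far half of the other lane; origin at the centre of its underside.
- collar: Bystander, leave alone: brass collar 52 in diameter, 35 high, on the near half of the other lane; origin at the centre of its underside.
- tape: Bystander, leave alone: white tape roll 90 in diameter, 25 high, on the left; origin at the centre of its underside.
- sealant: Bystander, leave alone: white bottle 48 in diameter, 130 high, on the left; origin at the centre of its underside.
- driver: Bystander, leave alone: screwdriver lying on the left; origin at the centre of its underside (handle to -x).
- tin: Bystander, leave alone: tin 70 in diameter, 90 high, on the right; origin at the centre of its underside.
- calculator: Bystander, leave alone: desk calculator 150 x 85 x 16 on the right; origin at the centre of its underside.

How it is judged:
By the outcome, as a careful person would: the job done as asked, in the order asked, and still so for the second after the job is handed in, with the robot touching nothing.
It also fails if it takes over 54 s, if anything falls off the work surface, if the arm or the gripper's body presses on something with over 40 N, if the wrist force passes 120 N, or if a joint passes its speed limit or range.

## Working session

There is one attempt and no reset: what is moved stays moved. The work goes in short steps, Python scripts to look and compute and a tool call to move; the robot and the scene stay as the last step left them, time stands still between calls to the robot, and variables do not carry over. Pictures are saved under pics/ and viewed, about 8 in all and at most 12, crops included, and the job is handed in when it is done.

Besides the shell and the picture viewer there is one more tool, called after ">>>" in YAML: its name, and indented under it one key for each argument. drive_tool: Moves the arm, as the interface text tells. Shifts and turns lie within -1 to 1; 1 stands for 0.04 m of shift or 6 degrees of turn. Its arguments: {"type":"object","properties":{"targets":{"type":"array"},"claw":{"type":"number"},"newtons":{"type":"number"}},"required":["targets"]}

```bash
mkdir -p pics; cat > h.py <<'E'
import numpy as np, cv2
from station import arm
def world(p,cal): return np.array(cal["origin"])+np.array(cal["rotation"])@np.array(p)
def snap(cam,fn=None):
    cal=arm.get_calibration(cam); im,d=arm.grab_frame(cam)
    if fn: cv2.imwrite("pics/"+fn,im[:,:,::-1])
    return im,d,cal
def find(names,cam,cal):
    for n in names:
        r=arm.landmark_of(n,cam)
        print(cam,n,[(np.round(world(o["point"],cal),3).tolist(),round(o["score"],2)) for o in r[:3]])
E
python3 - <<'E'
from h import *
i1,d,c1=snap("scene"); N=["lane_a_gate","bar_a_hinge","bar_a_tip","caddy_center","lane_b_gate","bar_b_hinge"]
find(N,"scene",c1)
i2,d2,c2=snap("top"); find(N+["jar","collar"],"top",c2)
cv2.imwrite("pics/a.png",cv2.resize(np.vstack([i1,i2])[:,:,::-1],(400,600)))
cv2.imwrite("pics/s.png",i1[:,:,::-1]);cv2.imwrite("pics/t.png",i2[:,:,::-1])
print({k:np.round(v,3) if not isinstance(v,dict) else v for k,v in arm.get_state().items()}, c1["origin"],c2["origin"])
E
```

```text
scene lane_a_gate [([-2.541, -2.813, -2.402], 0.6), ([-2.001, -2.273, -1.863], 0.43), ([-2.486, -2.758, -2.347], 0.25)]
scene bar_a_hinge [([-1.581, -1.853, -1.443], 0.68), ([-2.124, -2.396, -1.985], 0.55)]
scene bar_a_tip [([-2.469, -2.741, -2.331], 0.68)]
scene caddy_center [([-2.486, -2.758, -2.348], 0.7), ([-2.99, -3.262, -2.851], 0.17)]
scene lane_b_gate [([-1.995, -2.267, -1.857], 0.72)]
scene bar_b_hinge [([-1.583, -1.855, -1.444], 0.7)]
top lane_a_gate [([3.196, 2.855, 4.601], 0.97), ([3.134, 2.793, 4.538], 0.64)]
top bar_a_hinge [([3.007, 2.666, 4.411], 0.63)]
top bar_a_tip [([3.021, 2.68, 4.425], 0.75), ([3.126, 2.785, 4.53], 0.58)]
top caddy_center [([3.131, 2.79, 4.535], 0.98)]
top lane_b_gate [([3.149, 2.808, 4.553], 0.67)]
top bar_b_hinge [([2.96, 2.619, 4.364], 0.81)]
top jar [([3.164, 2.823, 4.568], 0.55)]
top collar [([3.125, 2.784, 4.529], 0.59)]
{'t': np.float64(0.8), 'q': array([ 1.466,  0.359,  0.012, -0.   , -1.224, -0.288]), 'qd': array([ 0.002,  0.001, -0.   , -0.   ,  0.   ,  0.001]), 'joint_efforts': array([ 0.0000e+00, -5.8228e+01,  2.9330e+01,  7.0030e+00,  1.3000e-02,
       -0.0000e+00]), 'eef_pos': array([0.258, 0.624, 0.227]), 'ee_rot': array([-3.142,  0.   , -0.393]), 'force': array([ 0.095, -0.717,  0.026]), 'moment': array([ 0.019, -0.009,  0.007]), 'width': np.float64(0.088)} [0.83213606 0.56018853 0.97090905] [0.35143656 0.01053006 1.75555721]
```

View pics/s.png

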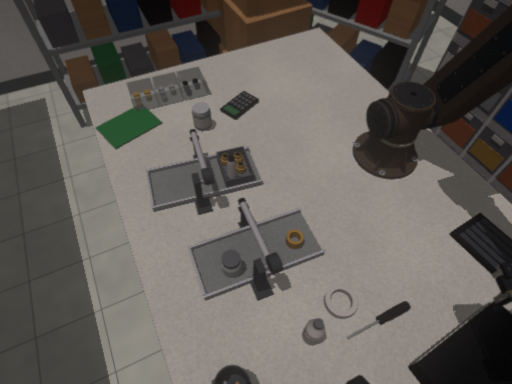

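View pics/t.png

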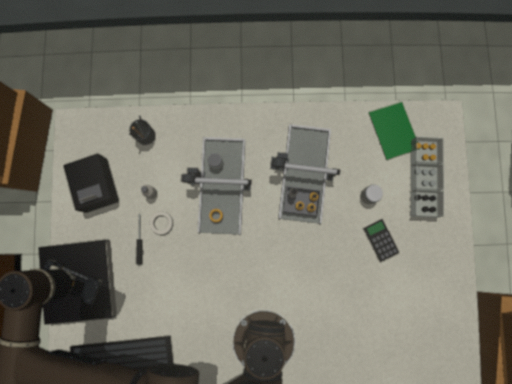

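The caddy waits in the right lane (scene ~(238,165), top ~(302,200)). The left lane holds the jar and the collar. "rotation" is a 3-vector, so my world transform was wrong and I'll fix that.

```bash
cat > h.py <<'E'
import numpy as np, cv2
from scipy.spatial.transform import Rotation as Ro
from station import arm
def Rm(cal): return Ro.from_euler("xyz",cal["rotation"]).as_matrix()
def world(p,cal): return np.array(cal["origin"])+Rm(cal)@np.array(p)
def snap(cam,fn=None):
    cal=arm.get_calibration(cam); im,d=arm.grab_frame(cam)
    if fn: cv2.imwrite("pics/"+fn,im[:,:,::-1])
    return im,d,cal
def cloud(d,cal):
    v,u=np.mgrid[:384,:512]; 
    n=cv2.undistortPoints(np.stack([u,v],-1).reshape(-1,1,2).astype(np.float64),np.array(cal["mtx"]),np.array(cal["dist_coeffs"])).reshape(384,512,2)
    return np.array(cal["origin"])+np.stack([n[...,0]*d,-n[...,1]*d,-d],-1)@Rm(cal).T
def find(names,cam,cal):
    for n in names:
        r=arm.landmark_of(n,cam)
        print(cam,n,[(np.round(world(o["point"],cal),3).tolist(),round(o["score"],2)) for o in r[:3]])
E
python3 - <<'E'
from h import *
N=["lane_a_gate","bar_a_hinge","bar_a_tip","caddy_center","lane_b_gate","bar_b_hinge","jar","collar"]
for cam in ("scene","top"):
    i,d,c=snap(cam); print(c["rotation"]); P=cloud(d,c)
    print("plane check", P[120,350] if cam=="scene" else P[240,300])
    find(N,cam,c)
    for o in arm.cut_out("caddy_center",cam)[:2]:
        m=o["pixels"]&(d>0); q=P[m]; print("caddy mask",o["score"],m.sum(),np.percentile(q,[2,50,98],axis=0).round(3).tolist())
E
```

```text
[ 0.61749147 -0.00723224  2.69503395]
plane check [ 0.00579944 -0.2041657  -0.00159435]
scene lane_a_gate [([0.647, -0.178, 0.008], 0.84)]
scene bar_a_hinge [([0.667, -0.079, 0.118], 0.88), ([0.696, 0.171, 0.01], 0.62)]
scene bar_a_tip [([0.633, -0.281, 0.119], 0.68), ([0.466, 0.391, 0.002], 0.47), ([0.552, -0.432, 0.001], 0.43)]
scene caddy_center [([0.54, -0.153, 0.025], 0.56), ([0.667, -0.079, 0.121], 0.52), ([0.648, -0.177, 0.009], 0.45)]
scene lane_b_gate [([0.607, 0.152, 0.004], 0.9)]
scene bar_b_hinge [([0.608, 0.256, 0.119], 0.73), ([0.607, 0.152, 0.005], 0.31)]
scene jar [([0.697, 0.172, 0.01], 0.92)]
scene collar [([0.488, 0.179, 0.009], 0.77)]
caddy mask 0.56 1114 [[0.482, -0.228, 0.007], [0.544, -0.139, 0.039], [0.592, -0.087, 0.128]]
[ 0.12447776  0.00658396 -1.59155077]
plane check [ 0.38486632 -0.15198223  0.00311467]
top lane_a_gate [([0.649, -0.181, 0.008], 0.93)]
top bar_a_hinge []
top bar_a_tip [([0.637, -0.277, 0.123], 0.57)]
top caddy_center [([0.534, -0.159, 0.032], 0.74)]
top lane_b_gate [([0.606, 0.156, 0.007], 0.91)]
top bar_b_hinge [([0.616, 0.255, 0.122], 0.69), ([0.49, 0.173, 0.004], 0.32)]
top jar [([0.695, 0.174, 0.007], 0.68)]
top collar [([0.556, -0.43, 0.003], 0.61), ([0.489, 0.171, 0.005], 0.43)]
caddy mask 0.65 946 [[0.483, -0.227, 0.003], [0.538, -0.162, 0.022], [0.588, -0.093, 0.13]]
caddy mask 0.28 81 [[0.464, 0.15, 0.016], [0.49, 0.172, 0.041], [0.51, 0.197, 0.051]]
```

>>> drive_tool:
  targets:
    - [0.34,-0.86,0.3,0,0,0.37]
    - [0.34,-0.86,0.3,0,0,0.37]
    - [0.34,-0.86,0.3,0,0,0.37]
    - [0.34,-0.86,0.3,0,0,0.37]
    - [0.34,-0.86,0.3,0,0,0.37]
  claw: 0

```text
t: 2.42
eef_pos: [0.3267, 0.4504, 0.2871]
ee_rot: [-3.141, -0.0, -0.198]
force: [-0.2, 0.2, -0.1]
width: 0.043
```

>>> drive_tool:
  targets:
    - [0.34,-0.86,0,0,0,0.37]
    - [0.34,-0.86,0,0,0,0.37]
    - [0.34,-0.86,0,0,0,0.37]
    - [0.34,-0.86,0,0,0,0.37]
    - [0.34,-0.86,0,0,0,0.37]

```text
t: 3.05
eef_pos: [0.3947, 0.2784, 0.2868]
ee_rot: [-3.141, -0.0, -0.004]
force: [0.4, -0.1, 0.0]
width: 0.0009
```

>>> drive_tool:
  targets:
    - [0.34,-0.86,0,0,0,0.37]
    - [0.34,-0.86,0,0,0,0.37]
    - [0.34,-0.86,0,0,0,0.37]
    - [0.34,-0.86,0,0,0,0.37]
    - [0.34,-0.86,0,0,0,0.37]

```text
t: 3.68
eef_pos: [0.4627, 0.1064, 0.2869]
ee_rot: [-3.141, -0.001, 0.19]
force: [0.2, 0.4, 0.8]
width: 0.0005
```

>>> drive_tool:
  targets:
    - [0.34,-0.86,0,0.15,-0.79,0]
    - [0.34,-0.86,0,0.15,-0.79,0]
    - [0.34,-0.86,0,0.15,-0.79,0]
    - [0.34,-0.86,0,0.15,-0.79,0]
    - [0.34,-0.86,0,0.15,-0.79,0]

```text
t: 4.3
eef_pos: [0.5305, -0.0656, 0.2872]
ee_rot: [3.141, -0.425, 0.189]
force: [0.7, 0.4, -0.1]
width: 0.0001
```

>>> drive_tool:
  targets:
    - [0.34,-0.84,0,0.15,-0.79,0]
    - [0.34,-0.84,0,0.15,-0.79,0]
    - [0.34,-0.84,0,0.15,-0.79,0]
    - [0.34,-0.84,0,0.15,-0.79,0]
    - [0.34,-0.84,0,0.15,-0.79,0]

```text
t: 4.92
eef_pos: [0.5975, -0.2301, 0.287]
ee_rot: [3.14, -0.838, 0.19]
force: [-1.2, 1.0, -0.1]
width: 0.0007
```

```bash
python3 - <<'E'
from h import *
s=arm.get_state(); print(np.round(s["eef_pos"],4),np.round(s["ee_rot"],3),np.round(s["q"],2))
i,d,c=snap("wrist","w1.png"); P=cloud(d,c); N=["lane_a_gate","bar_a_hinge","bar_a_tip","caddy_center"]
find(N,"wrist",c)
i2,d2,c2=snap("scene","s2.png");find(N,"scene",c2)
Q=cloud(d2,c2)
for n,PP in (("w",P),("s",Q)):
    # bar points: height 0.125..0.135 near line
    m=(PP[...,2]>.12)&(PP[...,2]<.135)&(abs(PP[...,0]-.65)<.04)&(PP[...,1]<-.1)&(PP[...,1]>-.31)
    q=PP[m]; 
    if len(q)>20: print(n,"bar fit",len(q),np.polyfit(q[:,1],q[:,0],1), "x at y=-.179", np.polyval(np.polyfit(q[:,1],q[:,0],1),-.179), q[:,1].min(),q[:,1].max(),np.percentile(q[:,2],95))
    m=(PP[...,2]>.115)&(PP[...,2]<.14)&(PP[...,0]<.62)&(PP[...,0]>.45)&(PP[...,1]<-.05)&(PP[...,1]>-.3)
    if m.sum()>5: print(n,"bottle top",m.sum(),np.percentile(PP[m],[5,50,95],axis=0).round(3).tolist())
E
```

```text
[ 0.5975 -0.2301  0.287 ] [ 3.14  -0.838  0.19 ] [-0.38 -0.   -0.31 -0.73 -0.65  2.59]
wrist lane_a_gate []
wrist bar_a_hinge [([0.662, -0.078, 0.119], 0.97)]
wrist bar_a_tip []
wrist caddy_center []
scene lane_a_gate [([0.647, -0.18, 0.006], 0.77)]
scene bar_a_hinge [([0.665, -0.078, 0.121], 0.71)]
scene bar_a_tip [([0.63, -0.279, 0.12], 0.91)]
scene caddy_center [([0.582, 0.43, -0.002], 0.67), ([0.546, -0.158, 0.025], 0.65)]
w bar fit 64 [0.2532908  0.70645658] x at y=-.179 0.6611175278842485 -0.22118180662562617 -0.10001750072711163 0.13354509257214495
s bar fit 247 [0.13869666 0.6740468 ] x at y=-.179 0.6492200957160504 -0.29705400720487196 -0.11713249263991721 0.13142366142605622
s bottle top 52 [[0.555, -0.13, 0.116], [0.566, -0.118, 0.127], [0.575, -0.112, 0.132]]
```

View pics/s2.png

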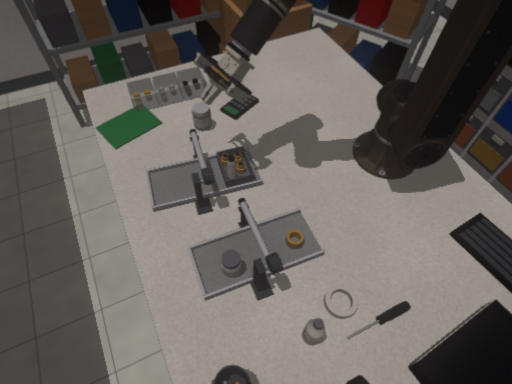

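>>> drive_tool:
  targets:
    - [0,0,-1,0,0,0]
    - [0,0,-1,0,0,0]
    - [0,0,-1,0,0,0]
    - [0,0,-1,0,0,0]
    - [0,0,-1,0,0,0]

```text
t: 6.05
eef_pos: [0.6052, -0.2228, 0.1074]
ee_rot: [-3.13, -0.785, 0.165]
force: [0.7, -0.5, -0.4]
width: 0.0005
```

>>> drive_tool:
  targets:
    - [0,0,-0.22,0,0,0]
    - [0.4,-0.06,0,0,0,0]
    - [0.4,-0.06,0,0,0,0]
    - [0.4,-0.06,0,0,0,0]
    - [0,0,0,0,0,0]

```text
t: 6.68
eef_pos: [0.6426, -0.2255, 0.0934]
ee_rot: [-3.114, -0.761, 0.157]
force: [-45.2, 3.8, -1.7]
width: 0.0001
```

>>> drive_tool:
  targets:
    - [-0.4,0.06,0,0,0,0]
    - [-0.4,0.06,0,0,0,0]

```text
t: 6.92
eef_pos: [0.6233, -0.2256, 0.1044]
ee_rot: [-3.133, -0.782, 0.165]
force: [-1.2, 0.7, -0.0]
width: -0.0
```

```bash
python3 - <<'E'
from h import *
s=arm.get_state(); print(np.round(s["eef_pos"],4),np.round(s["ee_rot"],3),np.round(s["q"],2),np.round(s["force"],1))
i,d,c=snap("wrist"); 
i2,d2,c2=snap("scene");find(["lane_a_gate","bar_a_hinge","bar_a_tip","caddy_center"],"scene",c2)
cv2.imwrite("pics/b.png",np.hstack([cv2.resize(i2[60:240,120:330],(420,360)),cv2.resize(i,(380,360))])[:,:,::-1])
E
```

```text
[ 0.6233 -0.2256  0.1044] [-3.133 -0.782  0.165] [-0.43  0.27 -0.35 -1.04 -0.49  3.  ] [-1.2  0.7 -0. ]
scene lane_a_gate [([0.646, -0.181, 0.01], 0.76)]
scene bar_a_hinge [([0.667, -0.078, 0.122], 0.74), ([0.581, 0.433, 0.0], 0.51)]
scene bar_a_tip [([0.633, -0.276, 0.119], 0.64)]
scene caddy_center [([0.54, -0.157, 0.028], 0.63), ([0.695, 0.172, 0.008], 0.28)]
```

View pics/b.png

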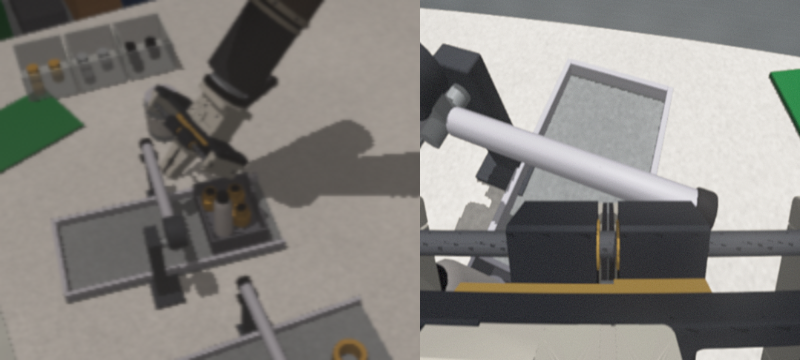

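Joint 6 reached its range limit (q6 = 3.0), so the tool didn't descend and the tip bumped the bar. The bar and caddy haven't moved. I'll back up and give the tool a half turn about its own axis.

>>> drive_tool:
  targets:
    - [-0.3,0,1,0,0,0]
    - [-0.2,0,1,0.7,0.12,-0.71]
    - [0,0,1,0.7,0.12,-0.71]
    - [0,0,1,0.7,0.12,-0.71]
    - [0,0,0.5,0.7,0.12,-0.71]

```text
t: 7.85
eef_pos: [0.6036, -0.2253, 0.2866]
ee_rot: [-2.743, -0.698, -0.401]
force: [0.6, -0.3, -0.5]
width: 0.0003
```

>>> drive_tool:
  targets:
    - [0,0,0,0.7,0.12,-0.71]
    - [0,0,0,0.7,0.12,-0.71]
    - [0,0,0,0.7,0.12,-0.71]
    - [0,0,0,0.7,0.12,-0.71]
    - [0,0,0,0.7,0.12,-0.71]

```text
t: 8.48
eef_pos: [0.6031, -0.2252, 0.2833]
ee_rot: [-2.452, -0.417, -0.933]
force: [0.9, -0.0, -0.3]
width: 0.0004
```

>>> drive_tool:
  targets:
    - [0,0,0,0.7,0.12,-0.71]
    - [0,0,0,0.7,0.12,-0.71]
    - [0,0,0,0.7,0.12,-0.71]
    - [0,0,0,0.7,0.12,-0.71]
    - [0,0,0,0.7,0.12,-0.71]

```text
t: 9.1
eef_pos: [0.6031, -0.2252, 0.2833]
ee_rot: [-2.352, -0.06, -1.333]
force: [-0.4, 0.0, -0.1]
width: 0.0007
```

>>> drive_tool:
  targets:
    - [0,0,0,0.7,0.12,-0.71]
    - [0,0,0,0.7,0.12,-0.71]
    - [0,0,0,0.7,0.12,-0.71]
    - [0,0,0,0.7,0.12,-0.71]
    - [0,0,0,0.7,0.12,-0.71]

```text
t: 9.72
eef_pos: [0.6031, -0.2252, 0.2834]
ee_rot: [-2.397, 0.307, -1.714]
force: [0.5, 0.7, 0.0]
width: 0.0006
```

>>> drive_tool:
  targets:
    - [0,0,0,0.7,0.12,-0.71]
    - [0,0,0,0.7,0.12,-0.71]
    - [0,0,0,0.7,0.12,-0.71]
    - [0,0,0,0.7,0.12,-0.71]
    - [0,0,0,0.7,0.12,-0.71]

```text
t: 10.35
eef_pos: [0.6031, -0.2252, 0.2833]
ee_rot: [-2.613, 0.624, -2.189]
force: [0.2, -0.0, -0.2]
width: 0.0001
```

>>> drive_tool:
  targets:
    - [0,0,0,0.7,0.12,-0.71]
    - [0,0,0,0.7,0.12,-0.71]
    - [0,0,0,0.7,0.12,-0.71]
    - [0,0,0,0.7,0.12,-0.71]
    - [0,0,0,0.7,0.12,-0.71]

```text
t: 10.98
eef_pos: [0.6031, -0.2252, 0.2833]
ee_rot: [-3.051, 0.788, -2.853]
force: [-0.4, -0.5, 0.6]
width: 0.0007
```

```bash
python3 - <<'E'
from h import *
s=arm.get_state(); print(s["t"],np.round(s["eef_pos"],4),np.round(s["ee_rot"],3),np.round(s["q"],2),np.round(s["force"],1))
R=Ro.from_euler("xyz",s["ee_rot"]).as_matrix();print(R.round(3))
E
```

```text
10.975 [ 0.6031 -0.2252  0.2833] [-3.051  0.788 -2.853] [-0.3  -0.   -0.33 -0.6  -0.59 -0.63] [-0.4 -0.5  0.6]
[[-0.676 -0.223  0.703]
 [-0.201  0.973  0.115]
 [-0.709 -0.064 -0.702]]
```

>>> drive_tool:
  targets:
    - [0,-0.15,-1,0.4,0.07,-0.4]
    - [0,0,-1,0,0,0]
    - [0,0,-1,0,0,0]
    - [0,0,-1,0,0,0]
    - [0,0,-0.6,0,0,0]

```text
t: 11.6
eef_pos: [0.6027, -0.2313, 0.0969]
ee_rot: [-3.11, 0.79, -2.934]
force: [-0.4, 0.0, -0.4]
width: 0.0006
```

>>> drive_tool:
  targets:
    - [0,0,-0.5,0,0,0]
    - [0,0,0,0,0,0]

```text
t: 11.85
eef_pos: [0.6022, -0.2316, 0.0771]
ee_rot: [-3.111, 0.789, -2.936]
force: [-0.0, -0.3, 0.4]
width: 0.0002
```

>>> drive_tool:
  targets:
    - [0.3,-0.05,0,0,0,0]
    - [0.3,-0.05,0,0,0,0]
    - [0.3,-0.05,0,0,0,0]
    - [0.25,-0.04,0,0,0,0]
    - [0,0,0,0,0,0]

```text
t: 12.48
eef_pos: [0.6483, -0.2381, 0.0779]
ee_rot: [-3.11, 0.789, -2.933]
force: [-3.2, 1.3, -0.5]
width: 0.0004
```

>>> drive_tool:
  targets:
    - [-0.05,0,0.3,0,0,0]
    - [0,0,0.4,0,0,0]
    - [0,0.03,0.5,0,0,0]
    - [0,0.1,0.5,0,0,0]
    - [0,0.1,0.5,0,0,0]

```text
t: 13.1
eef_pos: [0.6468, -0.2295, 0.1677]
ee_rot: [-3.108, 0.791, -2.933]
force: [-0.3, 0.0, -0.5]
width: 0.0004
```

```bash
python3 - <<'E'
from h import *
i2,d2,c2=snap("scene");find(["bar_a_hinge","bar_a_tip","caddy_center"],"scene",c2)
i,d,c=snap("wrist")
cv2.imwrite("pics/c.png",np.hstack([cv2.resize(i2[60:240,120:330],(420,360)),cv2.resize(i,(380,360))])[:,:,::-1])
E
```

```text
scene bar_a_hinge [([0.665, -0.076, 0.12], 0.89), ([0.404, 0.481, -0.0], 0.6)]
scene bar_a_tip [([0.638, -0.251, 0.219], 0.62), ([0.606, 0.152, 0.007], 0.21)]
scene caddy_center [([0.542, -0.157, 0.03], 0.71), ([0.552, -0.433, 0.001], 0.38)]
```

View pics/c.png

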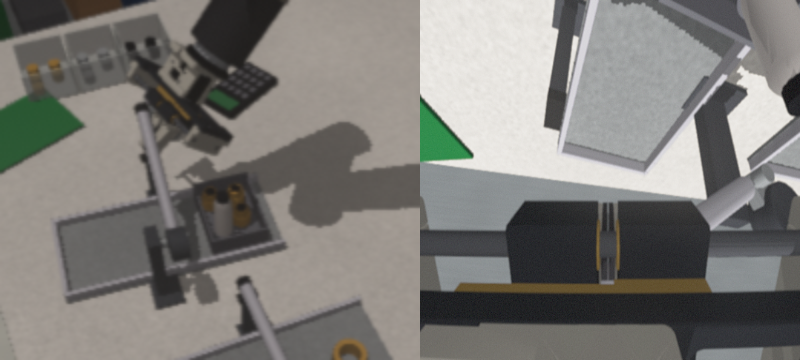

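>>> drive_tool:
  targets:
    - [0.04,0.28,0.44,0,0,0]
    - [0.05,0.34,0.4,0,0,0]
    - [0.06,0.4,0.35,0,0,0]
    - [0.07,0.44,0.28,0,0,0]
    - [0.07,0.48,0.22,0,0,0]

```text
t: 13.98
eef_pos: [0.6582, -0.1521, 0.234]
ee_rot: [-3.109, 0.79, -2.934]
force: [0.2, -0.1, -0.8]
width: 0.0003
```

>>> drive_tool:
  targets:
    - [0.05,0.35,0.1,0,0,0]
    - [0,0,0,0,0,0]
    - [0,0,0,0,0,0]
    - [0,0,0,0,0,0]
    - [0,0,0,0,0,0]

```text
t: 14.6
eef_pos: [0.6601, -0.1388, 0.2382]
ee_rot: [-3.109, 0.79, -2.934]
force: [-0.0, 0.1, -0.4]
width: 0.0005
```

```bash
python3 - <<'E'
from h import *
i2,d2,c2=snap("scene","d.png");find(["bar_a_hinge","bar_a_tip","caddy_center","bar_b_hinge"],"scene",c2)
s=arm.get_state(); print(np.round(s["eef_pos"],4),np.round(s["q"],2),np.round(s["force"],1))
E
```

```text
scene bar_a_hinge [([0.664, -0.079, 0.124], 0.65), ([0.485, 0.18, 0.006], 0.37)]
scene bar_a_tip []
scene caddy_center [([0.541, -0.158, 0.026], 0.61), ([0.665, -0.052, 0.32], 0.4)]
scene bar_b_hinge [([0.607, 0.256, 0.116], 0.69)]
[ 0.6601 -0.1383  0.2384] [-0.02  0.05 -0.45 -0.43 -0.31 -0.99] [ 0.  -0.3  0.7]
```

View pics/d.png

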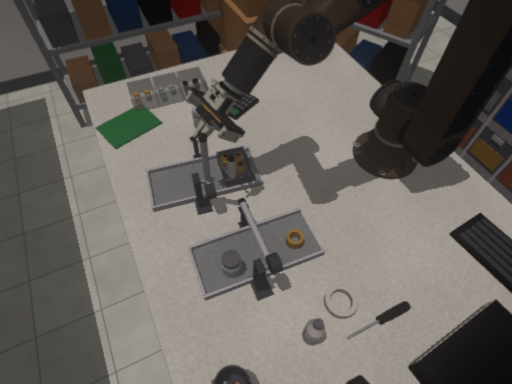

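>>> drive_tool:
  targets:
    - [-0.87,0,0,0,0,-0.2]
    - [-0.87,0,0,0,0,-0.8]
    - [-0.87,-0.05,0,0,0,-0.8]
    - [-0.87,-0.05,0,0,0,-0.8]
    - [-0.87,-0.05,0,0,0,-0.8]
  claw: 0.6

```text
t: 15.48
eef_pos: [0.533, -0.2021, 0.2599]
ee_rot: [-3.092, 0.753, 3.115]
force: [-0.2, -3.0, 2.8]
width: 0.0447
```

>>> drive_tool:
  targets:
    - [-0.87,0,0,0,0,0]
    - [0,0,-1,0,0,0]
    - [0,0,-1,0,0,0]
    - [0,0,0,0,0,0]

```text
t: 15.98
eef_pos: [0.4853, -0.2114, 0.1995]
ee_rot: [-3.122, 0.726, 3.114]
force: [0.6, 1.1, 0.7]
width: 0.0522
```

```bash
python3 - <<'E'
from h import *
s=arm.get_state(); print(s["t"],np.round(s["eef_pos"],4),np.round(s["q"],2),np.round(s["force"],1),s["width"])
R=Ro.from_euler("xyz",s["ee_rot"]).as_matrix();print(R.round(3))
i2,d2,c2=snap("top");find(["lane_a_gate","bar_a_tip","caddy_center"],"top",c2)
P=cloud(d2,c2); m=(P[...,2]>.03)&(P[...,2]<.06)&(abs(P[...,0]-.54)<.09)&(P[...,1]<-.07)&(P[...,1]>-.26)
print(m.sum(),np.percentile(P[m],[1,50,99],axis=0).round(3).tolist())
i3,d3,c3=snap("scene","e.png");find(["lane_a_gate","bar_a_tip","caddy_center"],"scene",c3)
E
```

```text
15.975 [ 0.4853 -0.2114  0.1995] [-0.06 -0.17 -1.02  0.29 -0.   -1.84] [0.6 1.1 0.7] 0.05222403417977886
[[-0.747  0.041  0.663]
 [ 0.021  0.999 -0.038]
 [-0.664 -0.014 -0.747]]
top lane_a_gate [([0.647, -0.18, 0.007], 0.74), ([0.379, -0.471, -0.001], 0.39)]
top bar_a_tip [([0.67, -0.053, 0.322], 0.71), ([0.697, 0.173, 0.008], 0.5)]
top caddy_center [([0.533, -0.161, 0.032], 0.6)]
331 [[0.483, -0.231, 0.03], [0.54, -0.165, 0.046], [0.592, -0.086, 0.059]]
scene lane_a_gate [([0.646, -0.179, 0.012], 0.57)]
scene bar_a_tip [([0.666, -0.053, 0.318], 0.7)]
scene caddy_center [([0.542, -0.158, 0.024], 0.72)]
```

>>> drive_tool:
  targets:
    - [0,0,0,0.15,0.99,0]
    - [0,0.4,0,0.15,0.99,-0.3]
    - [-0.2,0.4,0,0.15,0.99,-0.3]
    - [-0.3,0.4,0,0.15,0.99,-0.3]
    - [-0.3,0.4,0,0,0,0]

```text
t: 17.0
eef_pos: [0.4552, -0.1468, 0.2008]
ee_rot: [3.125, 0.309, 3.0]
force: [-0.1, 1.1, -0.1]
width: 0.0525
```

```bash
python3 - <<'E'
from h import *
s=arm.get_state(); print(s["t"],np.round(s["eef_pos"],4),np.round(s["q"],2),np.round(s["force"],1),s["width"])
R=Ro.from_euler("xyz",s["ee_rot"]).as_matrix();print(R.round(3))
E
```

```text
17.0 [ 0.4552 -0.1468  0.2008] [ 0.16 -0.15 -0.72  0.12 -0.7  -1.95] [-0.1  1.1 -0.1] 0.05251952140891075
[[-0.943  0.136  0.303]
 [ 0.135  0.991 -0.026]
 [-0.304  0.016 -0.952]]
```

>>> drive_tool:
  targets:
    - [0.4,-0.06,-1,0,0,0]
    - [0,0,-1,0,0,0]
    - [0,0,-1,0,0,0]
    - [0,0,-0.7,0,0,0]
    - [0,0,0,0,0,0]

```text
t: 17.62
eef_pos: [0.467, -0.1504, 0.0497]
ee_rot: [3.126, 0.304, 3.001]
force: [-0.6, -0.2, 0.4]
width: 0.0522
```

>>> drive_tool:
  targets:
    - [0,0,-0.3,0,0,0]
    - [0,0,-0.25,0,0,0]
    - [0,0,0,0,0,0]

```text
t: 18.0
eef_pos: [0.4715, -0.1526, 0.0343]
ee_rot: [3.116, 0.303, 3.0]
force: [-0.4, -0.5, 0.6]
width: 0.0527
```

>>> drive_tool:
  targets:
    - [0.15,-0.02,-0.08,0,0,0]
    - [0.2,-0.03,0,0,0,0]
    - [0.3,-0.045,0,0,0,0]
    - [0.3,-0.045,0,-0.06,-0.4,0]
    - [0.3,-0.045,0,-0.06,-0.4,0]

```text
t: 18.62
eef_pos: [0.522, -0.1661, 0.0388]
ee_rot: [3.096, 0.368, 3.004]
force: [-1.6, -0.5, -1.3]
width: 0.0527
```

```bash
python3 - <<'E'
from h import *
s=arm.get_state(); print(s["t"],np.round(s["eef_pos"],4),np.round(s["q"],2),np.round(s["force"],1),s["width"])
R=Ro.from_euler("xyz",s["ee_rot"]).as_matrix();print(R.round(3))
i3,d3,c3=snap("scene","f.png");find(["bar_a_tip","caddy_center"],"scene",c3)
E
```

```text
18.625 [ 0.522  -0.1661  0.0388] [ 0.04  0.21 -0.94  0.37 -0.05 -2.1 ] [-1.6 -0.5 -1.3] 0.05270560541112745
[[-0.924  0.121  0.362]
 [ 0.128  0.992 -0.004]
 [-0.36   0.042 -0.932]]
scene bar_a_tip [([0.666, -0.055, 0.318], 0.83)]
scene caddy_center [([0.586, -0.162, 0.027], 0.56)]
```

View pics/f.png

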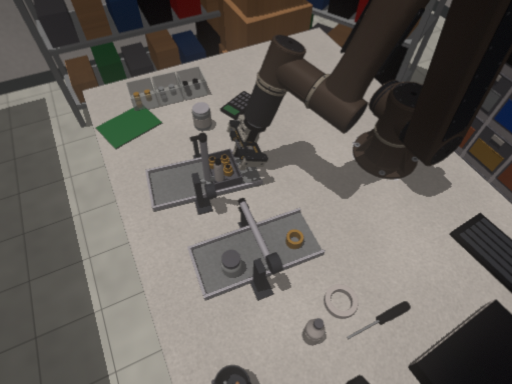

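>>> drive_tool:
  targets:
    - [0.3,-0.045,-0.08,0,0,0]
    - [0.4,-0.06,-0.08,0,0,0]
    - [0.4,-0.06,-0.06,0,0,0]
    - [0.4,-0.06,0,0,0,0]
    - [0.3,-0.045,0,0,0,0]

```text
t: 19.4
eef_pos: [0.5947, -0.1765, 0.0301]
ee_rot: [3.095, 0.368, 3.001]
force: [-2.2, 1.0, -0.8]
width: 0.0525
```

```bash
python3 - <<'E'
from h import *
s=arm.get_state(); print(s["t"],np.round(s["eef_pos"],4),np.round(s["q"],2),np.round(s["force"],1))
R=Ro.from_euler("xyz",s["ee_rot"]).as_matrix();print(R.round(3))
E
```

```text
19.4 [ 0.5947 -0.1765  0.0301] [ 0.04  0.33 -0.69  0.09 -0.18 -1.83] [-2.2  1.  -0.8]
[[-0.924  0.123  0.362]
 [ 0.131  0.991 -0.004]
 [-0.36   0.044 -0.932]]
```

The tilt the arm can reach here won't keep the 193 mm wide body clear of the posts. I'll back off, turn the tool 90° so its narrow side lies across the lane, and finish the push with closed fingers.

>>> drive_tool:
  targets:
    - [-0.5,0.08,0,0,0,0]
    - [0,0,0.9,0,0,0]
    - [0,0,1,0,0,0]
    - [0,0,1,-0.36,0,0.93]
    - [0,0,0,-0.36,0,0.93]
  claw: 0

```text
t: 20.02
eef_pos: [0.5776, -0.1734, 0.1513]
ee_rot: [-3.105, 0.379, -3.053]
force: [0.0, 0.2, -1.3]
width: 0.0083
```

>>> drive_tool:
  targets:
    - [0,0,0,-0.36,0,0.93]
    - [0,0,0,-0.36,0,0.93]
    - [0,0,0,-0.36,0,0.93]
    - [0,0,0,-0.36,0,0.93]
    - [0,0,0,-0.36,0,0.93]

```text
t: 20.65
eef_pos: [0.5752, -0.1734, 0.1469]
ee_rot: [-2.921, 0.306, -2.504]
force: [-0.5, -0.2, -1.0]
width: 0.0003
```

>>> drive_tool:
  targets:
    - [0,0,0,-0.36,0,0.93]
    - [0,0,0,-0.36,0,0.93]
    - [0,0,0,-0.36,0,0.93]
    - [0,0,0,-0.36,0,0.93]
    - [0,0,0,-0.36,0,0.93]

```text
t: 21.28
eef_pos: [0.5752, -0.1734, 0.1469]
ee_rot: [-2.801, 0.159, -1.988]
force: [-0.5, 0.2, 0.3]
width: 0.0003
```

>>> drive_tool:
  targets:
    - [0,0,0,-0.36,0,0.93]
    - [0,0,0,-0.36,0,0.93]
    - [0,0,0,-0.36,0,0.93]

```text
t: 21.65
eef_pos: [0.5752, -0.1734, 0.1469]
ee_rot: [-2.771, 0.05, -1.693]
force: [-0.3, -0.7, 0.1]
width: 0.0003
```

```bash
python3 - <<'E'
from h import *
s=arm.get_state(); print(s["t"],np.round(s["eef_pos"],4),np.round(s["q"],2),np.round(s["force"],1))
R=Ro.from_euler("xyz",s["ee_rot"]).as_matrix();print(R.round(3))
th=-.15; Q=(s["eef_pos"]-np.array([.648,-.179,0])); print("lane",Q[0]*np.cos(th)+Q[1]*np.sin(th),-Q[0]*np.sin(th)+Q[1]*np.cos(th))
for cam in("scene","top"):
    i,d,c=snap(cam); find(["caddy_center","bar_a_tip"],cam,c)
E
```

```text
21.65 [ 0.5752 -0.1734  0.1469] [ 0.04  0.12 -0.58  0.03 -0.49 -0.19] [-0.3 -0.7  0.1]
[[-0.122 -0.923  0.365]
 [-0.991  0.132  0.002]
 [-0.05  -0.362 -0.931]]
lane -0.07283849501318856 -0.005346279330463201
scene caddy_center [([0.661, -0.176, 0.027], 0.85), ([0.648, -0.179, 0.007], 0.19)]
scene bar_a_tip [([0.666, -0.053, 0.317], 0.59)]
top caddy_center [([0.654, -0.179, 0.033], 0.78)]
top bar_a_tip [([0.698, 0.174, 0.009], 0.73), ([0.672, -0.053, 0.321], 0.69)]
```

>>> drive_tool:
  targets:
    - [0,-0.18,-1,0,0,0]
    - [0,0,-1,0,0,0]
    - [0,0,-0.85,0,0,0]
    - [0,0,0,0,0,0]

```text
t: 22.45
eef_pos: [0.5728, -0.1806, 0.0297]
ee_rot: [-2.777, 0.052, -1.697]
force: [-0.2, -0.1, 0.3]
width: 0.0005
```

>>> drive_tool:
  targets:
    - [0.2,-0.03,0,0,0,0]
    - [0.25,-0.035,0,0,0,0]
    - [0.3,-0.045,0,0,0,0]
    - [0.35,-0.05,0,0,0,0]
    - [0.35,-0.05,0,0,0,0]

```text
t: 23.08
eef_pos: [0.6333, -0.1892, 0.0334]
ee_rot: [-2.772, 0.052, -1.696]
force: [-5.5, 0.3, 4.1]
width: 0.0001
```

```bash
python3 - <<'E'
from h import *
s=arm.get_state(); print(s["t"],np.round(s["eef_pos"],4),np.round(s["q"],2),np.round(s["force"],1))
th=-.15; Q=(s["eef_pos"]-np.array([.648,-.179,0])); print("lane",Q[0]*np.cos(th)+Q[1]*np.sin(th),-Q[0]*np.sin(th)+Q[1]*np.cos(th))
i,d,c=snap("scene","g.png"); find(["caddy_center","bar_a_tip"],"scene",c)
E
```

```text
23.075 [ 0.6333 -0.1892  0.0334] [ 0.    0.37 -0.56 -0.01 -0.26 -0.13] [-5.5  0.3  4.1]
lane -0.013046960740228757 -0.012238334461476978
scene caddy_center [([0.702, -0.181, 0.026], 0.74)]
scene bar_a_tip [([0.667, -0.053, 0.32], 0.63), ([0.697, 0.174, 0.012], 0.23)]
```

>>> drive_tool:
  targets:
    - [0.3,-0.045,0,0,0,0]
    - [0.3,-0.045,0,0,0,0]
    - [0.2,-0.03,0,0,0,0]
    - [0.15,-0.02,0,0,0,0]
    - [0,0,0,0,0,0]

```text
t: 23.85
eef_pos: [0.6713, -0.1945, 0.0324]
ee_rot: [-2.771, 0.052, -1.696]
force: [-0.8, -0.6, -0.1]
width: 0.0005
```

>>> drive_tool:
  targets:
    - [-0.4,0.06,0,0,0,0]
    - [-0.7,0.1,0,0,0,0]
    - [-0.6,0.09,0.4,0,0,0]
    - [0,0,1,0,0,0]
    - [0,0,1,0,0,0]

```text
t: 24.48
eef_pos: [0.6031, -0.1843, 0.1299]
ee_rot: [-2.771, 0.052, -1.695]
force: [0.5, -0.8, -1.0]
width: 0.0006
```

>>> drive_tool:
  targets:
    - [-0.8,0,1,0,0,0]
    - [-0.8,0,0.5,0,0,0]
    - [0,0,0,0,0,0]
    - [0,0,0,0,0,0]

```text
t: 24.98
eef_pos: [0.5395, -0.1843, 0.1888]
ee_rot: [-2.77, 0.052, -1.695]
force: [0.5, 0.2, 0.2]
width: 0.0001
```

```bash
python3 - <<'E'
from h import *
s=arm.get_state(); print(s["t"],np.round(s["eef_pos"],4),np.round(s["q"],2),np.round(s["force"],1))
for cam in("scene","top"):
    i,d,c=snap(cam,"z%s.png"%cam); find(["caddy_center","bar_a_tip","lane_a_gate","bar_b_hinge","jar","collar"],cam,c)
    if cam=="top":
        P=cloud(d,c); Q=P[...,:2]-[.648,-.179]; x=Q@[.989,-.149]; y=Q@[.149,.989]
        m=(P[...,2]>.035)&(P[...,2]<.06)&(x>-.1)&(x<.17)&(abs(y)<.08); print("tray x,y",np.percentile(x[m],[1,99]),np.percentile(y[m],[1,99]),m.sum())
E
```

```text
24.975 [ 0.5395 -0.1843  0.1888] [ 0.02  0.02 -0.57  0.   -0.6  -0.15] [0.5 0.2 0.2]
scene caddy_center [([0.74, -0.184, 0.025], 0.65)]
scene bar_a_tip [([0.664, -0.055, 0.32], 0.63)]
scene lane_a_gate [([0.65, -0.179, 0.008], 0.95)]
scene bar_b_hinge [([0.612, 0.255, 0.115], 0.55)]
scene jar [([0.695, 0.173, 0.007], 0.72)]
scene collar [([0.489, 0.178, 0.01], 0.7)]
top caddy_center [([0.733, -0.186, 0.03], 0.94), ([0.648, -0.177, 0.009], 0.72)]
top bar_a_tip [([0.67, -0.055, 0.321], 0.8)]
top lane_a_gate [([0.651, -0.179, 0.008], 0.91)]
top bar_b_hinge [([0.616, 0.255, 0.122], 0.91)]
top jar [([0.696, 0.172, 0.008], 0.64)]
top collar [([0.618, 0.256, 0.124], 0.54), ([0.488, 0.176, 0.005], 0.39)]
tray x,y [0.03237091 0.14314227] [-0.06456568  0.07579068] 330
```

View pics/zscene.png

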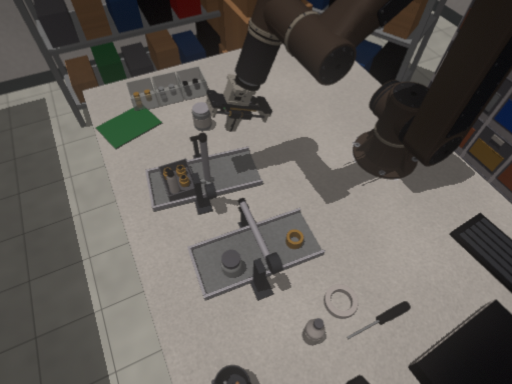

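View pics/ztop.png

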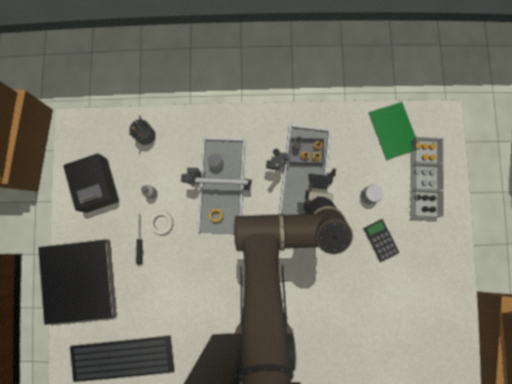

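The caddy stands on the far half (top ~(312,150), rear edge about 32 mm past the line). Bar A is raised, bar B is closed, and the other things are where they stood.

```bash
python3 -c "
from station import arm
arm.job_done(); print(arm.get_state()['t'])"
```

```text
the job is handed in; nothing more can be done
the job is handed in; nothing more can be done
```

The caddy's bar (right lane) is up and staying up by itself. The caddy stands on the lane's far half, and I handed the job in at about 25 s.

**Last checks:**
- **Caddy:** it is upright, with its centre about 85–90 mm past the barrier line and its rear edge about 32 mm past it.
- **Raised bar:** its tip is at about z = 0.32 m, leaning outward.
- **Other lane:** the bar is closed, and the jar and collar are where they were.
- **Other things on the counter:** these look unmoved in the pictures. I did not measure them.
- **Robot:** the arm is clear of everything, with no contact force.

**One bump:** on the first approach joint 6 reached its range limit and the tool did not go low enough. The closed fingers bumped the bar, and the wrist force read about 45 N. The wrist limit is 120 N. The 40 N limit is for the arm or gripper body, and I took this to be fingertip contact but could not confirm it. The bar stayed closed and the caddy did not move, so I backed off, turned the tool half round and tried again. After that the highest force I saw was about 7 N.

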